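# Reset a tripped amplifier through its recessed key

## Task

The amplifier on the bench has tripped: with a fingertip push the steel shutter on its deck fully open by the tab, reach into the rectangular well it covered, press the sunken reset key fully home and keep it down for about a second. Then let the key come up and push the shutter fully shut again. Only push, gently, never pinch or force the tab, and leave alone the other key in the open round well, the glass valve and the loose things around.

Things in the scene. Friction and masses are not known exactly. Their poses are not given: they have to be found in the camera images.
- chassis: Grey sheet-metal amplifier chassis, fixed to the bench, 300 (x) x 420 (y) x 70 mm high; origin at the centre of its underside, x to its back (away from the robot at zero yaw), y to its left, z up. The deck is 70 mm above the bench. On the back half of the deck stand (centres in chassis x, y) a black transformer 90 x 130 mm at 85, 130, a grey box 55 x 55 mm at 90, 5 and a glass valve at 90, -115, all at most 112 mm above the deck.
- well_mouth (a point): Centre of the mouth, level with the deck, of the rectangular well: fixed on the chassis at x -85, y -35, z 70 mm. The well is 43 mm (chassis x) by 57 mm (chassis y) and 36 mm deep, so only closed fingers or one finger fit in.
- tab_top (a point): Centre of the top of the shutter's tab; it moves with the shutter. The shutter is a dark steel plate 58 (chassis x) x 70 (chassis y) x 4 mm lying 1 mm above the deck between two low rails (tops 6 mm above the deck), its top 75 mm above the bench. The tab stands upright at the middle of the plate: 30 mm (chassis x) x 12 mm (chassis y), its top 24 mm above the plate.
- shutter (a joint): How far the shutter has slid towards chassis +y, m: 0 shut, with its centre over the well; 0.070 fully open (end stop), the well just clear. It drags with about 1.5 N and stays where it is left. The starts may be up to 0.008.
- reset_key_top (a point): Centre of the top of the reset key: a round white cap 26 mm across at the centre of the rectangular well, its top 24 mm below the deck, facing up; it moves with the key.
- reset_key (a joint): Downward travel of the reset key, m: 0 up, 0.006 fully home. A spring pushes it back up; the force is 1.5 N at first and 5 N fully home.
- cal_key (a joint): Downward travel of another, identical key, sunk in an open round well 45 mm across, centred on chassis x -85, y -145 mm. It must not be pressed.
- valve: Glass valve fixed on the deck, 72 mm across and 112 mm high, origin at the centre of its underside. Do not touch.
- dial: Loose aluminium dial knob standing on the deck to the left of the shutter, 34 mm across, 20 mm high, origin at the centre of its underside. Bystander.
- tape: Loose roll of black tape lying on the bench left of the chassis, 90 mm across, 19 mm high, origin at the centre of its underside. Bystander.
- driver: Loose screwdriver with a green handle, about 200 mm long, lying on the bench right of the chassis, origin at its underside. Bystander.
- spray: Loose white and blue spray can standing on the bench left of the chassis, 54 mm across, 190 mm high, origin at the centre of its underside. Bystander.

How it is judged:
By the outcome, as a careful person would: the job done as asked, in the order asked, and still so for the second after the job is handed in, with the robot touching nothing.
It also fails if it takes over 54 s, if anything falls off the work surface, if the arm or the gripper's body presses on something with over 40 N, if the wrist force passes 120 N, or if a joint passes its speed limit or range.

## Robot

A 6-joint arm with a two-finger parallel gripper is mounted at the origin on the work surface. World frame = base frame: x ahead of the robot, y to its left, z up, the work surface at z = 0. Lengths are in m, angles in degrees, forces in N, time in s.
With the tool pointing down it reaches from about 0.4 to 0.825 m from the base axis. Payload 7 kg.
Tool frame: the origin (TCP) lies midway between the tips of the shut fingers; the grasp point (between the pads) lies 19 mm behind it; z points along the fingers, y is the direction in which the jaws open and shut (so a half turn about z gives the same grasp; the last joint's range is limited). The gripper opens to 88 mm and grips with 3 to 60 N. Pads are 19 mm wide; open, the fingers measure 130 mm over their backs; the gripper's body (78 mm by 193 mm) begins 47 mm behind the grasp point.
Start: joints at [-49.555, 20.546, 0.682, 0, -70.136, -16.507], TCP at [0.274, -0.617, 0.227] pointing down, gripper open.
Joint ranges: [-176.03, 176.03], [-82.01, 121.73], [-58.28, 71.71], [-173.87, 95.51], [-174.79, -0.11], [-173.66, 173.66]. Speed limits (degrees/s): [136.94, 136.94, 172.46, 180, 180, 180].

## Interface

Orientations are given as a 3x3 rotation matrix whose columns are the frame's x, y, z axes.
In Python, from rig import robot gives the robot as it stands. Calls block until the motion is done:
- robot.goto(position, orientation): joint-space move of the TCP to a pose.
- robot.servo_line(position, ori=None, speed=0.15): straight line of the TCP; ori=None keeps the orientation; speed is the mean speed in m/s.
- robot.movej(angles): joint-space move.
- robot.move_gripper(opening): opening from 0.0 (shut) to 1.0 (fully open); the grip force is fixed at half the most; returns when the fingers have stopped.
- robot.dwell(seconds).
- robot.ik(position, orientation): joint angles nearest the present ones, or None.
- robot.grab_frame(name): name is "scene" or "side" or "wrist"; returns (picture, depth): 384x512x3 uint8, red, green, blue; 384x512 float32, m along the optical axis (not along the pixel's ray), 0 where there is no reading.
- robot.camera_info(name): a dict with "vfov" (degrees; the focal length in pixels is half the picture's height over the tangent of half this angle, whatever the lens; pixels are square), "cx", "cy" (the principal point, pixels), "view" (4x4, takes a point from world to camera coordinates); the wrist camera has in their place "T_tool_cam" (4x4, takes a point from camera to tool coordinates, whose origin is the TCP and whose axes are the flange's). Camera axes: x right, y down, z forward; pixel columns grow to the right and rows downward; lengths in m; the calibration is good to about 2 mm. A picture is of the moment at which its call begins: read the wrist's pose just before it. camera_info takes no time and is no camera call.
A pose or a line that the arm cannot do raises robot.Unreachable and nothing moves.
- robot.job_done(): hands the job in, once; it reports no verdict.
Readings, each from a call of its own:
- robot.read_t(): time.
- robot.read_qpos(): joint angles.
- robot.read_qvel(): joint speeds.
- robot.read_effort(): joint torques, N m.
- robot.read_position(): TCP position.
- robot.read_tcp_rot(): TCP orientation.
- robot.read_force(): force on the tool from outside, world axes, zero at the start.
- robot.read_ft_torque(): the same for the moment, N m.
- robot.read_grip_width(): opening from 0.0 (shut) to 1.0 (fully open).
Only numpy, scipy, OpenCV 4.12 (cv2) and the standard library are available. Lean on these libraries where they do the work, as an engineer would, in place of code of your own. Each camera call takes 0.05 s, during which the arm holds its last target. There are 200 camera calls.

## Working session

There is one attempt and no reset: what is moved stays moved. The work goes in short steps, each a Python script; the robot and the scene stay as the last script left them, time stands still between calls to the robot, and variables do not carry over. Pictures are saved under pics/ and viewed, about 8 in all and at most 12, crops included, and the job is handed in when it is done.

```bash
mkdir -p pics; ls; cat > h.py <<'E'
import numpy as np, cv2
from rig import robot
def cam(name):
    ci=robot.camera_info(name)
    if 'view' in ci: T=np.linalg.inv(np.array(ci['view']))
    else:
        W=np.eye(4); W[:3,:3]=robot.read_tcp_rot(); W[:3,3]=robot.read_position(); T=W@np.array(ci['T_tool_cam'])
    img,d=robot.grab_frame(name)
    f=192/np.tan(np.radians(ci['vfov'])/2)
    v,u=np.mgrid[:384,:512]
    P=np.stack([(u-ci['cx'])/f*d,(v-ci['cy'])/f*d,d],-1)@T[:3,:3].T+T[:3,3]
    P[d==0]=np.nan
    return img,d,P
def save(n,img): cv2.imwrite('pics/'+n,img[...,::-1])
E
python3 - <<'E'
from h import *
for n in('scene','side'):
    i,d,P=cam(n); save(n+'.png',i); np.save(n+'.npy',P); print(n,{k:v for k,v in robot.camera_info(n).items()})
print(robot.read_t(),robot.read_tcp_rot(),robot.camera_info('wrist'))
E
```

```text
pics
scene {'vfov': 52.701964001574396, 'cx': 260.7975183613907, 'cy': 190.9038855382602, 'view': array([[ 0.868849  ,  0.49504118, -0.00597027, -0.52125054],
       [ 0.28272977, -0.50604751, -0.81484955, -0.08502012],
       [-0.40640532,  0.70629325, -0.57964176,  1.1950577 ],
       [ 0.        ,  0.        ,  0.        ,  1.        ]])}
side {'vfov': 45.12202837457233, 'cx': 253.7622403171285, 'cy': 189.31596835832946, 'view': array([[-0.99863441, -0.051244  , -0.01016656,  0.6036108 ],
       [-0.0231177 ,  0.60796545, -0.79362686,  0.06523649],
       [ 0.04684953, -0.79230806, -0.60831986,  1.21579885],
       [ 0.        ,  0.        ,  0.        ,  1.        ]])}
0.1 [[-9.14028363e-01 -4.05649676e-01 -7.01398081e-04]
 [-4.05650266e-01  9.14027454e-01  1.29427061e-03]
 [ 1.16076646e-04  1.46752237e-03 -9.99998916e-01]] {'vfov': 70.7334270279044, 'cx': 254.8504249885946, 'cy': 190.08777119711337, 'T_tool_cam': array([[ 7.58166217e-04, -9.55598143e-01, -2.94672047e-01,
         7.97921376e-02],
       [ 9.99998863e-01,  1.10870015e-03, -1.02251454e-03,
         7.16269078e-06],
       [ 1.30381593e-03, -2.94670936e-01,  9.55597896e-01,
        -1.57646750e-01],
       [ 0.00000000e+00,  0.00000000e+00,  0.00000000e+00,
         1.00000000e+00]])}
```

View pics/scene.png

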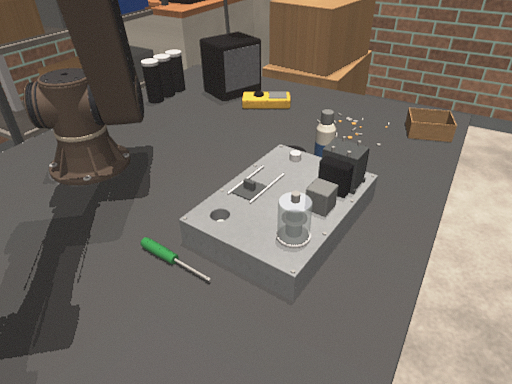

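View pics/side.png

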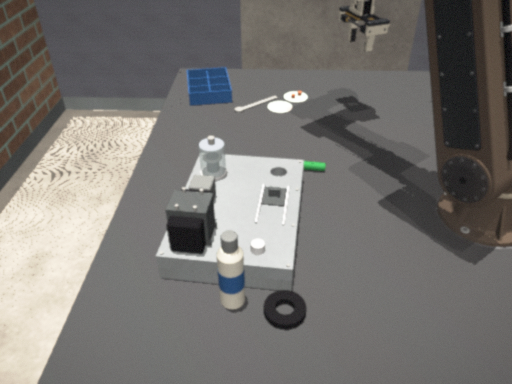

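The scene view shows the chassis with its shutter and tab at about (249,185), the round well at (220,215) and the valve at (294,220). In the side view the tab is at (273,194), and the dial at (258,246) is well clear of the rails. Next I fit the chassis pose.

```bash
python3 - <<'E'
from h import *
for n in('scene','side'):
    P=np.load(n+'.npy'); Q=P.reshape(-1,3)
    m=(np.abs(Q[:,2]-.07)<.005)&(Q[:,0]>.2)&(Q[:,0]<1)&(np.abs(Q[:,1])<.5)
    M=np.zeros(m.shape,np.uint8); M[m]=1; M=M.reshape(384,512)
    k,l,s,c=cv2.connectedComponentsWithStats(M); b=1+s[1:,4].argmax(); sel=P[l==b]
    print(n,s[b],np.median(sel[:,2]))
    print(cv2.minAreaRect((sel[:,:2]*1000).astype(np.float32)))
    # tab
    m=(Q[:,2]>.09)&(Q[:,2]<.104)
    T=P.copy()
    uv=(249,185) if n=='scene' else (273,194)
    w=P[uv[1]-12:uv[1]+12,uv[0]-14:uv[0]+14].reshape(-1,3); 
    t=w[w[:,2]>.096]; print('tab',len(t),t.mean(0),t.min(0),t.max(0))
E
```

```text
scene [ 179  144  199  135 9486] 0.07110976104335537
((637.6470947265625, 64.3201904296875), (445.5990905761719, 302.53692626953125), 85.04381561279297)
tab 46 [0.55056981 0.02836203 0.09927905] [0.53509629 0.02270699 0.09623234] [0.56526529 0.03553974 0.10254398]
side [ 156  155  148  116 8365] 0.06807934121803805
((639.2666625976562, 56.751129150390625), (424.7007751464844, 300.271484375), 84.86544036865234)
tab 31 [0.55077558 0.03514627 0.09733015] [0.53849951 0.02988146 0.0962109 ] [0.56611207 0.04065436 0.10000042]
```

```bash
cat >> h.py <<'E'
import json,os
def frame(): 
    x,y,a=json.load(open('fr.json')); a=np.radians(a); return np.array([x,y]),np.array([[np.cos(a),-np.sin(a)],[np.sin(a),np.cos(a)]])
def w(cx,cy,z):  # chassis mm, z world mm -> world m
    o,R=frame(); return [*((o+R@[cx,cy])/1000),z/1000]
def ch(P):
    o,R=frame(); q=np.array(P,float)*1000; q[...,:2]=(q[...,:2]-o)@R; return q
def ori():
    o,R=frame(); y=np.array([*R[:,1],0]); z=np.array([0,0,-1.]); return np.stack([np.cross(y,z),y,z],1)
E
echo '[639,57,-5.05]'>fr.json
python3 - <<'E'
from h import *
robot.move_gripper(0.)
robot.goto(w(-95,-90,240),ori())
print(robot.read_t(),robot.read_position(),robot.read_force())
i,d,P=cam('wrist'); save('w1.png',i); np.save('w1.npy',P)
E
```

```text
3.8333 [ 0.53649164 -0.0248338   0.23997388] [ 0.70719632 -0.69529918  0.04135371]
```

View pics/w1.png

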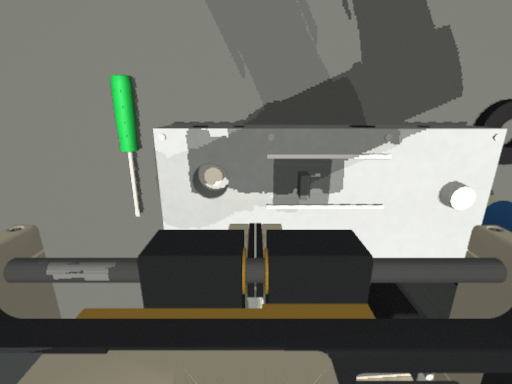

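The wrist view shows the front deck edge at row 127 and the deck's sides at columns 157 and 507. The round well is at (211,178), the tab near (305,185), the rails at rows 156 and 207, and the dial at (460,195). I'll refine the pose from these.

```bash
python3 - <<'E'
from h import *
P=np.load('w1.npy'); C=ch(P); Z=C[...,2]
roi=np.zeros(Z.shape,bool); roi[100:225,120:]=1
dk=roi&(abs(Z-70)<6)
print('deck z',np.median(Z[dk]))
f=[];
for u in range(170,480,5):
    r=np.where(dk[:,u])[0]; f.append(C[r.min(),u,:2])
f=np.array(f); p=np.polyfit(f[:,1],f[:,0],1); print('front edge x(y=0), slope deg',p[1],np.degrees(np.arctan(p[0])),np.std(f[:,0]-np.polyval(p,f[:,1])))
L=np.array([[C[v,np.where(dk[v])[0].min(),1],C[v,np.where(dk[v])[0].max(),1]] for v in range(140,220,5)]); print('sides',np.median(L,0))
t=roi&(Z>93)&(Z<106)&(abs(C[...,0]+85)<30)&(abs(C[...,1]+30)<30); q=C[t]; print('tab',len(q),q.mean(0),q.min(0),q.max(0))
k=roi&(Z<60)&(Z>25)&(np.hypot(C[...,0]+85,C[...,1]+145)<25); q=C[k&(Z>42)]; print('calkey',len(q),q.mean(0),q.min(0),q.max(0))
t=roi&(Z>85)&(Z<95)&(C[...,1]>70); q=C[t]; print('dial',len(q),q.mean(0),q.min(0),q.max(0))
E
```

```text
deck z 69.69737437602281
front edge x(y=0), slope deg -149.25351442129994 -0.012616105964563232 0.06034709111771241
sides [-211.6946162   207.16955369]
tab 266 [-85.97485831 -33.9594389   98.25160624] [-99.89781218 -39.61292686  93.14037344] [-71.26363856 -27.44055863 100.41237193]
calkey 436 [ -79.84689364 -150.13436133   47.74886303] [ -97.56177526 -169.9747984    42.19511674] [ -61.95883871 -127.02765592   59.89536392]
dial 565 [-67.21552235 162.78830759  88.97231123] [-84.16871352 143.43381472  85.04908638] [-34.29802914 227.71380402  93.08933093]
```

```bash
echo '[638.9,55.3,-5.05]'>fr.json
cat >> h.py <<'E'
def push(x,y0,y1,z,step,lim,speed=.04,base=None,ax=None):
    """step along chassis y until force along the path exceeds lim"""
    o,R=frame(); s=np.sign(y1-y0); f0=np.array(robot.read_force()) if base is None else base; log=[]
    y=y0
    while (y1-y)*s>0:
        y+=s*step; robot.servo_line(w(x,y,z),speed=speed)
        f=np.array(robot.read_force())-f0; f[:2]=f[:2]@R; p=ch(robot.read_position())
        log.append((round(robot.read_t(),2),*p.round(1),*f.round(1)))
        if -f[1]*s>lim or np.linalg.norm(f)>15: break
    return y,log
E
python3 - <<'E'
from h import *
robot.servo_line(w(-85,-85,130),ori(),speed=.15)
robot.servo_line(w(-85,-85,84),speed=.08)
print(robot.read_t(),ch(robot.read_position()),robot.read_force())
y,l=push(-85,-85,-30,84,4,6)
for r in l: print(*r)
i,d,P=cam('side'); save('s2.png',cv2.resize(i[140:300,150:330],None,fx=3,fy=3))
E
```

```text
5.4917 [-84.67086442 -84.93334661  84.30386064] [0.25984086 0.53848924 0.34479069]
5.74 -84.7 -80.6 84.5 -0.1 -0.4 -0.4
5.99 -85.0 -76.7 84.1 -0.7 -1.0 -0.8
6.24 -85.0 -72.8 84.0 -0.1 -0.5 -0.6
6.49 -85.0 -68.8 84.0 -1.1 -0.2 -0.7
6.74 -84.9 -64.8 84.0 -0.2 -0.7 0.2
6.99 -85.0 -60.8 84.0 -1.2 0.2 -1.1
7.24 -85.0 -56.8 84.0 -0.3 -0.4 -0.0
7.49 -85.0 -52.8 84.0 -0.1 -1.1 0.3
7.74 -84.9 -48.8 84.0 0.3 0.5 -0.9
7.99 -85.0 -44.7 84.0 -1.1 -1.5 -1.0
8.24 -85.0 -40.7 84.0 -1.5 -0.8 -0.3
8.49 -84.9 -36.7 84.0 0.6 -1.0 0.2
8.74 -84.9 -32.7 84.0 -0.0 -1.1 -0.2
8.99 -85.0 -28.7 84.0 -1.1 -0.8 -0.2
```

View pics/s2.png

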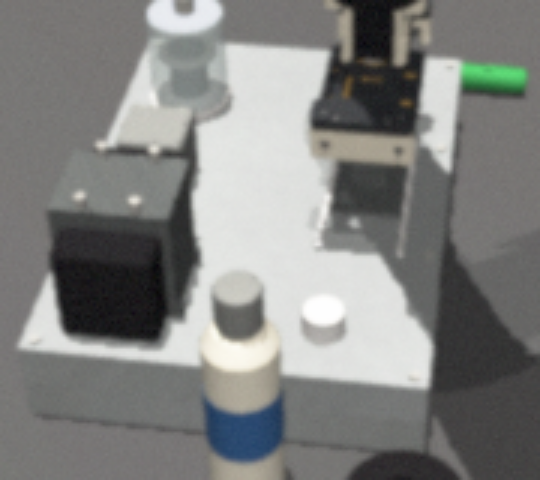

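```bash
python3 - <<'E'
from h import *
b=np.array([.2,.2,.0])
y,l=push(-85,-28.7,3,84,4,4,.06,b)
if y>2: 
    y,m=push(-85,y,32,84,1,4.5,.04,b); l+=m
for r in l: print(*r)
i,d,P=cam('scene'); save('s3.png',cv2.resize(i[130:260,170:340],None,fx=4,fy=4))
E
```

```text
9.29 -85.0 -24.4 84.0 -0.0 0.2 0.3
9.54 -85.0 -20.4 84.0 -0.5 -0.6 0.4
9.79 -85.0 -16.4 84.0 -0.6 0.2 -0.8
10.04 -84.9 -12.4 84.0 0.2 0.8 0.1
10.29 -84.9 -8.4 84.0 -0.4 0.1 -0.6
10.54 -85.0 -4.4 84.0 -0.7 0.3 0.4
10.79 -85.0 -0.4 84.0 -1.2 -0.4 0.1
11.04 -84.9 3.6 84.0 0.0 -0.3 -0.5
11.29 -85.0 4.4 84.0 -0.9 -0.3 0.5
11.54 -85.0 5.3 84.0 -0.4 -1.1 -0.2
11.79 -85.0 6.3 84.0 -0.0 -1.2 0.7
12.04 -85.0 7.4 84.0 -0.4 -2.0 0.7
12.29 -85.0 8.4 84.0 0.1 -0.7 0.9
12.54 -85.0 9.4 84.0 0.5 -1.3 0.6
12.79 -85.0 10.4 84.0 -0.6 -1.0 -0.3
13.04 -85.0 11.4 84.0 0.3 -1.0 -0.9
13.29 -85.0 12.4 84.0 0.4 -0.3 0.2
13.54 -85.0 13.0 84.0 1.6 -3.9 0.4
13.79 -85.1 13.1 84.0 2.6 -7.8 1.6
```

View pics/s3.png

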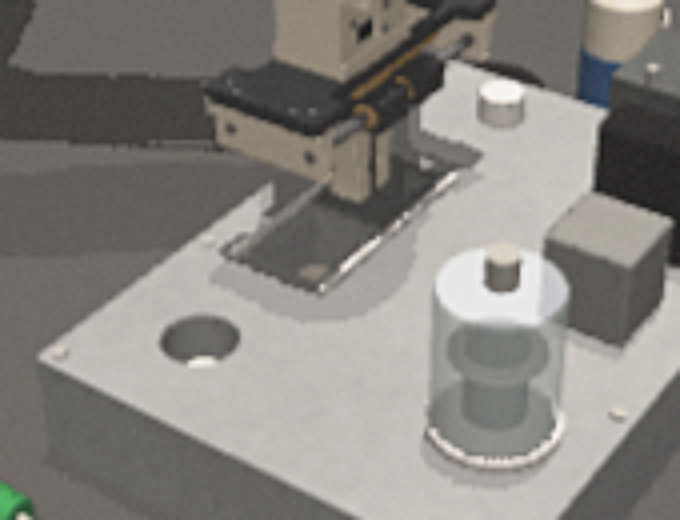

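The stop showed as a force rise at y = 13 mm, and the well is clear with the key visible in it. Next is the key press.

```bash
python3 - <<'E'
from h import *
robot.servo_line(w(-85,-35,84),speed=.1)
f0=np.array(robot.read_force()); print(f0)
robot.servo_line(w(-85,-35,52),speed=.07)
z=52
while z>36:
    z-=1; robot.servo_line(w(-85,-35,z),speed=.04)
    f=np.array(robot.read_force())-f0; print(round(robot.read_t(),2),ch(robot.read_position()).round(1),f.round(1))
    if f[2]>8 or abs(f[0])+abs(f[1])>8: break
E
```

```text
[ 0.04174926  0.10098916 -0.34254216]
15.34 [-84.8 -34.9  51.3] [-0.1  0.3  0.5]
15.59 [-85.  -35.   50.1] [-0.7  0.7  1.2]
15.84 [-85.1 -35.   48.9] [-0.8  0.7  0.5]
16.09 [-85.  -35.   47.9] [-0.2  0.1  0.8]
16.34 [-85.1 -35.   46.9] [-0.7 -0.9  0. ]
16.59 [-84.8 -34.9  46.1] [-0.6 -0.   2.5]
16.84 [-84.9 -35.   45.1] [0.1 0.4 2.8]
17.09 [-84.9 -34.9  44.1] [0.5 0.6 3. ]
17.34 [-84.8 -34.9  43.1] [0.5 0.2 3.5]
17.59 [-84.9 -35.   42. ] [-0.3 -0.3  3.4]
17.84 [-84.9 -34.9  41.1] [-0.7  0.5  4.7]
18.09 [-84.9 -34.9  40.3] [-0.8 -0.1  6.9]
18.34 [-84.8 -34.9  40.1] [-3.4  0.6 15.6]
```

```bash
python3 - <<'E'
from h import *
robot.dwell(1.1); print(robot.read_force(),robot.read_t())
robot.servo_line(w(-85,-35,84),speed=.08)
robot.servo_line(w(-85,-35,120),speed=.15)
robot.servo_line(w(-85,70,120),speed=.15)
robot.servo_line(w(-85,70,84),speed=.1)
f0=np.array(robot.read_force())
y,l=push(-85,70,-6,84,4,5,.06,f0)
if y<0: 
    y,m=push(-85,y,-22,84,1,4.5,.04,f0); l+=m
for r in l[-14:]: print(*r)
E
```

```text
[-3.99597324  0.32986254 14.89310629] 19.4417
25.41 -85.1 13.7 84.0 -0.0 1.1 -0.5
25.66 -85.1 9.7 84.0 -0.4 0.9 -0.6
25.91 -85.1 5.7 84.0 -0.1 0.3 -0.8
26.16 -85.0 1.7 84.0 -0.3 0.5 -0.4
26.41 -85.0 -2.3 84.0 -1.3 0.7 -1.1
26.66 -85.0 -6.3 84.0 -0.6 1.0 -0.5
26.91 -85.0 -7.1 84.0 0.4 0.8 -1.5
27.16 -85.0 -8.0 84.0 -0.5 1.8 -0.9
27.41 -85.0 -9.0 84.0 -0.4 1.9 0.2
27.66 -85.0 -10.1 84.0 -1.0 1.8 -0.6
27.91 -85.0 -11.1 84.0 0.3 1.5 0.7
28.16 -85.0 -12.1 84.0 -1.8 1.1 -0.5
28.41 -85.0 -13.1 84.0 -0.9 0.9 0.5
28.66 -85.0 -13.2 84.0 -1.6 4.9 -0.4
```

```bash
python3 - <<'E'
from h import *
b=np.zeros(3)
y,l=push(-85,-14,-16,84,1,6,.04,b); print(l)
robot.servo_line(w(-85,15,84),speed=.1)
robot.servo_line(w(-85,15,130),speed=.15)
robot.servo_line(w(-95,-90,240),speed=.2)
i,d,P=cam('wrist'); save('w5.png',i); C=ch(P); Z=C[...,2]
t=(Z>93)&(Z<106)&(abs(C[...,0]+85)<30)&(abs(C[...,1]+30)<30); t[225:]=0; q=C[t]; print('tab',len(q),q.mean(0),q.min(0),q.max(0))
print(robot.read_t(),robot.read_force())
E
```

```text
[(28.91, np.float64(-84.9), np.float64(-13.3), np.float64(84.1), np.float64(-3.9), np.float64(9.1), np.float64(-0.1))]
tab 267 [-85.88914099 -36.25699791  98.03134219] [-99.77283476 -41.8696322   93.36922527] [-70.83898117 -29.74935314 100.35858115]
30.775 [-0.48169757  0.54116661 -0.88120755]
```

View pics/w5.png

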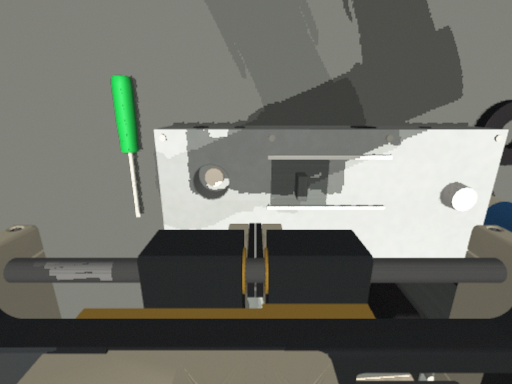

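The plate covers the well again, with the tab at about (301,185) against the left end of the rails. The dial (460,195), driver and round key look unchanged.

```bash
python3 -c "
from h import *
robot.job_done(); print(robot.read_t())"
```

```text
the job is handed in; nothing more can be done
the job is handed in; nothing more can be done
```

I handed the job in at about 31 s: the shutter was pushed open, the reset key pressed and released, and the shutter pushed shut again, using only closed fingertips.

- **Opening:** I pushed the tab to its end stop, where the force rose to about 8 N. The scene camera then showed the well clear.
- **Reset key:** The fingers first touched it at about 46 mm and it stopped at 40 mm, which matches its 6 mm travel. I held it there for just over a second at about 15 N, which is higher than the 8 N limit I had set for stopping the press. It came up when I lifted out, but I didn't look at it before closing the shutter.
- **Closing:** I pushed the tab the other way until it stopped, with the force at about 9 N.
- **Last checks:** The tab measured at chassis y −36 mm against the nominal −35 mm, within the 2 mm calibration. In the final wrist picture, the well was covered and the dial, driver and other key looked unchanged. The tape and can were only partly in view and the valve wasn't, so I didn't recheck those. The arm was clear of everything.

The only disagreement was early on: the cameras placed the chassis up to about 7 mm apart in y. I used the wrist and side views, and both end stops then came up where that position predicted.

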